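Book an inspected batch through the two-way drop box

ROBOT

A 7-joint arm with a two-finger parallel gripper is mounted at the origin on the work surface. World frame = base frame: x ahead of the robot, y to its left, z up, the work surface at z = 0. Lengths are in m, angles in rad, forces in N, time in s.
With the tool pointing down it reaches from about 0.4 to 0.85 m from the base axis. Payload 4.5 kg.
Tool frame: the origin (TCP) lies at the very end of the fingers, on their centre line; the grasp point (between the pads) lies 19 mm behind it; z points along the fingers, y is the line along which they close (so a half turn about z gives the same grasp; the last joint's range is limited). The gripper opens to 88 mm and grips with 3 to 60 N. Pads are 18 mm wide; open, the fingers measure 123 mm over their backs; the gripper's body (75 mm by 187 mm) begins 45 mm behind the grasp point.
Start: joints at [1.181, 0.689, -0.195, 1.565, 0.157, 0.902, -0.215], TCP at [0.257, -0.57, 0.239] pointing down, gripper open.
Joint ranges: [-3.01, 3.01], [-0.46, 2.08], [-1.47, 1.51], [0.13, 2.56], [-1, 4.14], [0.04, 2.09], [-2.66, 2.66]. Speed limits (rad/s): [2.57, 2.57, 3.14, 3.14, 3.14, 3.14, 3.14].

INTERFACE

Orientations are given as a rotation vector (axis times angle).
In Python, from station import r gives the robot as it stands.
- The arm moves only by the tool servo_tool, never from a script. Its argument "motion" is a list that holds one entry, the list of rows, each a list of 5 numbers: the shift along the world's x, y, z in m, then the turn about the world's z in units of 8 degrees (1.0 is 8 degrees), then the opening in per cent of the stroke, from 0 (shut) to 100 (fully open). A call has 1 to 20 rows; each row shifts and turns the commanded pose from where the row before left it; what a row does not reach is not made up. A row lasts 1/10 s, in which the tool goes at most 50 mm and 8.59 degrees, less where a joint would pass 70% of its speed; a pose out of reach is approached as far as the arm can. A call with a gripper value outside its range is refused whole. The fingers move at their own pace and stop on an object; "newtons" is the grip in N (left out, the last holds). Time passes only in rows, so rows that do not move let the fingers close. It gives the time, the measured TCP pose, the force, the opening and the grip force at its end, in the units of the state.
- r.get_obs(): the state, without advancing time (a new reading comes with each control period).
- r.get_image(name): name is "scene" or "top"; returns (picture, depth): 384x512x3 uint8, red, green, blue; 384x512 float32, m along the optical axis (not along the pixel's ray), 0 where there is no reading.
- r.get_calibration(name): a dict with "fx", "fy", "cx", "cy" (pixels), "R" (3x3) and "t" (3): a world point X has camera coordinates R X + t. Camera axes: x right, y down, z forward; pixel columns grow to the right and rows downward; lengths in m; the calibration is good to about 2 mm. A picture is of the moment at which its call begins. get_calibration takes no time and is no camera call.
- r.sign_off(): hands the job in; it is judged then, once.
The state is a dict: "time": time; "joints": joint angles; "joint_velocities": joint speeds; "joint_torque": joint torques, N m; "tcp_pos": TCP position; "tool_rot": TCP orientation; "ft_force": force on the tool from outside, world axes, zero at the start; "torque": the same for the moment, N m; "opening": finger opening in m; "grasp_force": force on a finger pad.
Only numpy, scipy, OpenCV 4.12 (cv2) and the standard library are available. Lean on these libraries where they do the work, as an engineer would, in place of code of your own. Each camera call takes 0.05 s, during which the arm holds its last target. There are 200 camera calls.

TASK

Clear the inspected batch into the two-way drop box, scrap first: slide its shutter by the knob until it clicks into the stop that opens the right-hand port and drop in every black clamp block that has no brass insert, then slide it across to the stop that opens the left-hand port and drop in every block that has one. Slide the shutter back until it clicks into its middle stop, so that both ports are shut, and lay the plug gauge in the two forks of its rest (any time during the job will do). Leave the other things on the bench alone.

Things in the scene. Friction and masses are not known exactly. Their poses are not given: they have to be found in the camera images.
- box: Fixed drop box, grey steel, 160 (x) x 330 (y) x 150 mm high, clear front to the robot. Origin mid-length on the bench; own x points to its back (case x -85 to +75 mm), own y to the robot's left. Its 4 mm top has two ports, 80 (x) x 60 (y) mm, centred at own y -46 and +46 mm, each over its own bin (156 x 158 mm, floor 6 mm up) with a steep chute. Guide rails 11 mm high run along the top's front and back edges.
- scrap_port (a point): Centre of the scrap port (robot's right), 80 (own x) x 60 (own y) mm, level with the box's top, 150 mm above the bench; axes as the box's. Open only when the shutter stands at its left stop.
- good_port (a point): Centre of the good port (robot's left), 80 (own x) x 60 (own y) mm, level with the box's top, 150 mm above the bench; axes as the box's. Open only when the shutter stands at its right stop.
- shutter (a joint): Steel shutter plate, 124 (x) x 170 (y) x 4 mm, sliding along the box's y over the ports; value in m, + to the left. Spring-ball stops: 0.070 (left: scrap port open, good shut), 0 (middle: both shut), -0.070 (right: good open, scrap shut). About 1 N between stops; the ball catches within 3 mm and takes about 5 N to leave; ends at +-0.073. Starts within 0.035 of the middle, clicked in or not.
- knob (a point): Grip point of the shutter's upright black knob, 20 mm in diameter, 40 mm high (foot 26 mm wide, 4 mm high), on the plate's top face, which is 155.5 mm above the bench. The point is on the knob's axis 25 mm above the plate (180.5 mm above the bench), at own x = -58 mm of the box, mid-length of the plate; moves with the shutter, axes as the box's.
- bare0_mid (a point): Black plastic clamp block without insert (a reject): 40 (own x) x 24 (own y) x 18 mm high with a flat top showing an empty hole, lying flat; the point is its centre, 9 mm above its underside. 20 g. Between 1 and 3 of these are present.
- bare1_mid (a point): Black plastic clamp block without insert (a reject): 40 (own x) x 24 (own y) x 18 mm high with a flat top showing an empty hole, lying flat; the point is its centre, 9 mm above its underside. 20 g. Between 1 and 3 of these are present.
- bare2_mid (a point): Black plastic clamp block without insert (a reject): 40 (own x) x 24 (own y) x 18 mm high with a flat top showing an empty hole, lying flat; the point is its centre, 9 mm above its underside. 20 g. Between 1 and 3 of these are present.
- good0_mid (a point): Black plastic clamp block with insert (good): the same block, 40 (own x) x 24 (own y) x 18 mm, with a brass insert of 18 mm diameter standing 12 mm proud of the middle of its top; the point is the centre of the black block, 9 mm above its underside. 32 g. 3 or 4 of these are present.
- good1_mid (a point): Black plastic clamp block with insert (good): the same block, 40 (own x) x 24 (own y) x 18 mm, with a brass insert of 18 mm diameter standing 12 mm proud of the middle of its top; the point is the centre of the black block, 9 mm above its underside. 32 g. 3 or 4 of these are present.
- good2_mid (a point): Black plastic clamp block with insert (good): the same block, 40 (own x) x 24 (own y) x 18 mm, with a brass insert of 18 mm diameter standing 12 mm proud of the middle of its top; the point is the centre of the black block, 9 mm above its underside. 32 g. 3 or 4 of these are present.
- good3_mid (a point): Black plastic clamp block with insert (good): the same block, 40 (own x) x 24 (own y) x 18 mm, with a brass insert of 18 mm diameter standing 12 mm proud of the middle of its top; the point is the centre of the black block, 9 mm above its underside. 32 g. 3 or 4 of these are present.
- gauge: Double-ended steel plug gauge lying on the bench: eight-sided handle 110 mm long, 16 mm across flats, with a 12 mm plug 22 mm long at each end; 154 mm overall, along its own x. 0.18 to 0.26 kg. Origin under its middle as it lies.
- gauge_mid (a point): Middle of the plug gauge, on its axis (8 mm above the bench as it lies); own x runs along the gauge.
- rest: Fixed gauge rest: wooden foot 100 (own x) x 60 x 10 mm with two aluminium forks, each 8 mm thick, at own x = -35 and +35 mm. Their flat notch floors lie 65 mm above the bench and are 26 mm wide; the prongs spread to about 39 mm at their tips, 88 mm above the bench. The gauge's handle lies across both forks. Origin in the middle of the foot, on the bench.
- rest_seat (a point): Point half-way between the two forks, at the level of the notch floors (65 mm above the bench); own x runs from fork to fork. With the gauge laid in, its middle is 8 mm above this point.
- bush: Loose brass bush 18 x 16 mm standing among the blocks; not part of the batch. Origin at its underside. To be left alone.
- strap_a: Copper clamp strap lying on the bench, about 100 x 14 mm with one end bent up. Origin at its underside. To be left alone.
- strap_b: Another such copper strap. Origin at its underside. To be left alone.
- tray: Open steel tray of brass pieces, 110 x 80 x 28 mm. Origin at its underside. To be left alone.
- hammer: Hammer with a wooden handle, 260 mm. Origin at its underside. To be left alone.
- knife: Black and yellow utility knife, 150 mm. Origin at its underside. To be left alone.
- mug: White mug, 80 x 90 mm. Origin at its underside. To be left alone.
- oiler: Grey bottle, 56 mm wide, 140 mm tall. Origin at its underside. To be left alone.

How it is judged:
On the way, in this order (a step that is already met when the one before it is completed fails the run):
1. the shutter has clicked into its left stop: the scrap port is open (value of joint shutter between 0.0675 and 0.0725 m and velocity of joint shutter between -0.01 and 0.01 m/s), for 0.2 s.
2. every block without an insert is in the scrap bin (y of bare0_mid in the frame of box between -0.163 and 0 m and x of bare0_mid in the frame of box between -0.085 and 0.075 m and z of each of bare0_mid, bare1_mid, bare2_mid in the frame of box below 0.13 m and y of bare1_mid in the frame of box between -0.163 and 0 m and x of bare1_mid in the frame of box between -0.085 and 0.075 m and y of bare2_mid in the frame of box between -0.163 and 0 m and x of bare2_mid in the frame of box between -0.085 and 0.075 m), for 0.2 s.
3. the shutter has clicked into its right stop: the good port is open (value of joint shutter between -0.0725 and -0.0675 m and velocity of joint shutter between -0.01 and 0.01 m/s), for 0.2 s.
4. every block with an insert is in the good bin (y of good0_mid in the frame of box between 0 and 0.163 m and x of good0_mid in the frame of box between -0.085 and 0.075 m and z of each of good0_mid, good1_mid, good2_mid, good3_mid in the frame of box below 0.13 m and y of good1_mid in the frame of box between 0 and 0.163 m and x of good1_mid in the frame of box between -0.085 and 0.075 m and y of good2_mid in the frame of box between 0 and 0.163 m and x of good2_mid in the frame of box between -0.085 and 0.075 m and y of good3_mid in the frame of box between 0 and 0.163 m and x of good3_mid in the frame of box between -0.085 and 0.075 m), for 0.2 s.
5. the shutter has clicked into its middle stop: both ports are shut (value of joint shutter between -0.0025 and 0.0025 m and velocity of joint shutter between -0.01 and 0.01 m/s), for 0.2 s.
At the end, for the whole second after the job is handed in: All blocks without insert lie in the scrap (right) bin and all with one in the good (left) bin; the shutter is within 2.5 mm of its middle stop; the gauge lies still in both forks, its middle within 15 mm of the point half-way between them and in line to 0.2 rad (all of step 2 and all of step 4 and all of step 5 and horizontal distance between gauge_mid and rest_seat below 0.015 m and z of gauge_mid in the frame of rest between 0.066 and 0.081 m and angle between the x axis of gauge and the x axis of rest, either way round below 0.2 rad and linear speed of gauge below 0.02 m/s); the robot touches nothing.
It fails at once if one of the other things on the bench is pushed more than 60 mm from its place (distance of any of bush, strap_a, strap_b, tray, hammer, knife, mug, oiler from where it was at the start of the episode above 0.06 m).
Of bare0, bare1, bare2 only 1 to 3 are there at a start; the rules pass over those that are not, and their reading is None.
Of good0, good1, good2, good3 only 3 to 4 are there at a start; the rules pass over those that are not, and their reading is None.
At some moment in a run one of bare0, bare1, bare2, good0, good1, good2, good3 may be knocked a few centimetres aside while the robot is not near it.
Once in a run the grip may slacken for a moment while it holds something.
It also fails if it takes over 210 s, if anything falls off the work surface, if the arm or the gripper's body presses on something with over 40 N, if the wrist force passes 120 N, or if a joint passes its speed limit or range.

## Working session

There is one attempt and no reset: what is moved stays moved. The work goes in short steps, Python scripts to look and compute and a tool call to move; the robot and the scene stay as the last step left them, time stands still between calls to the robot, and variables do not carry over. Pictures are saved under pics/ and viewed, at most 14 in all, crops included, and the job is handed in when it is done.

Besides the shell and the picture viewer there is one more tool, called as name(argument=value, ...) on one line, values as JSON. servo_tool: Moves the arm, as the interface text tells. Its arguments: {"type":"object","properties":{"motion":{"type":"array"},"newtons":{"type":"number"}},"required":["motion"]}

```bash
mkdir -p pics; ls
cat > h.py <<'E'
import numpy as np, cv2
from station import r
def grab(name,f=None):
    im,d=r.get_image(name)
    np.savez(f'/tmp/{name}.npz',im=im,d=d)
    if f: cv2.imwrite('pics/'+f,im[:,:,::-1])
    return im,d
def load(name):
    z=np.load(f'/tmp/{name}.npz'); return z['im'],z['d']
def ray(name,u,v,z):
    c=r.get_calibration(name);R=np.array(c['R']);t=np.array(c['t'])
    o=-R.T@t; k=R.T@np.array([(u-c['cx'])/c['fx'],(v-c['cy'])/c['fy'],1])
    return o+k*(z-o[2])/k[2]
def cloud(name,d):
    c=r.get_calibration(name);R=np.array(c['R']);t=np.array(c['t'])
    v,u=np.indices(d.shape)
    P=np.stack([(u-c['cx'])/c['fx']*d,(v-c['cy'])/c['fy']*d,d],-1)
    return (P-t)@R
def pix(name,X):
    c=r.get_calibration(name);q=np.array(c['R'])@np.array(X)+np.array(c['t'])
    return q[0]/q[2]*c['fx']+c['cx'],q[1]/q[2]*c['fy']+c['cy']
E
python3 - <<'E'
from h import *
for n in('scene','top'):
    im,d=grab(n); cv2.imwrite(f'pics/{n}0.png',cv2.resize(im[:,:,::-1],(800,600),interpolation=cv2.INTER_CUBIC))
    c=r.get_calibration(n); print(c['fx'],-np.array(c['R']).T@np.array(c['t']),np.array(c['R']).round(2).tolist())
print(r.get_obs())
E
```

```text
pics
409.65868973218954 [1.18013567 0.80156326 0.98469866] [[-0.74, 0.68, 0.01], [0.43, 0.48, -0.77], [-0.52, -0.56, -0.64]]
420.9650458019149 [0.27422688 0.05096728 1.60394251] [[0.03, -1.0, 0.01], [-0.99, -0.03, -0.16], [0.16, -0.0, -0.99]]
{'time': 0.1, 'joints': array([ 1.18082661,  0.68990437, -0.19453052,  1.56618676,  0.15729924,
        0.90251279, -0.21509639]), 'joint_velocities': array([-0.00014663, -0.0007838 ,  0.00013012, -0.00210595, -0.00088884,
       -0.00085571, -0.00128968]), 'joint_torque': array([-3.36823177e-03, -5.28497100e+01, -1.27134237e+00, -1.53835970e+01,
       -5.24623040e-02,  1.98836467e-03,  5.18848981e-05]), 'tcp_pos': array([ 0.25674136, -0.56923354,  0.23800204]), 'tool_rot': array([-3.06978587e+00, -6.60483080e-01,  7.03029087e-04]), 'ft_force': array([-0.12680389, -0.27062522,  0.67987201]), 'torque': array([ 0.04333699, -0.02452729,  0.0027232 ]), 'grasp_force': 0.0, 'opening': 0.08812118522352425}
```

View pics/top0.png

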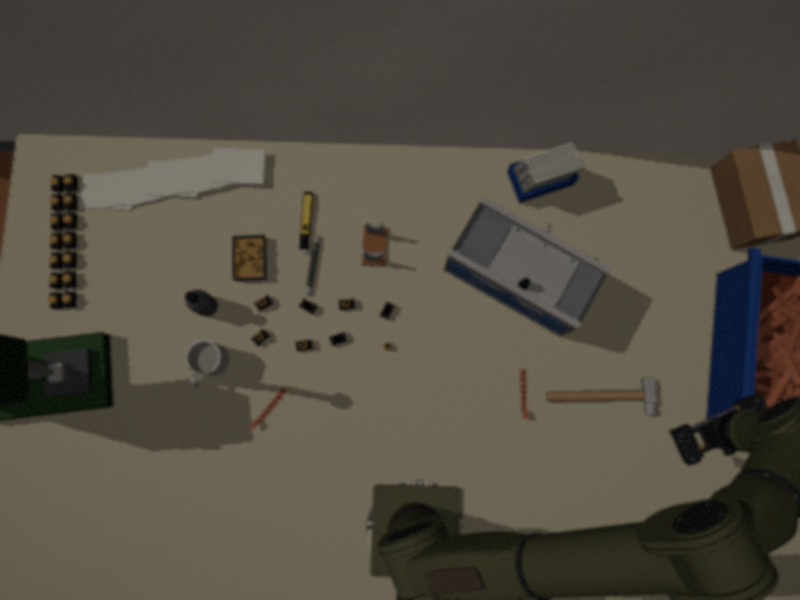

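View pics/scene0.png

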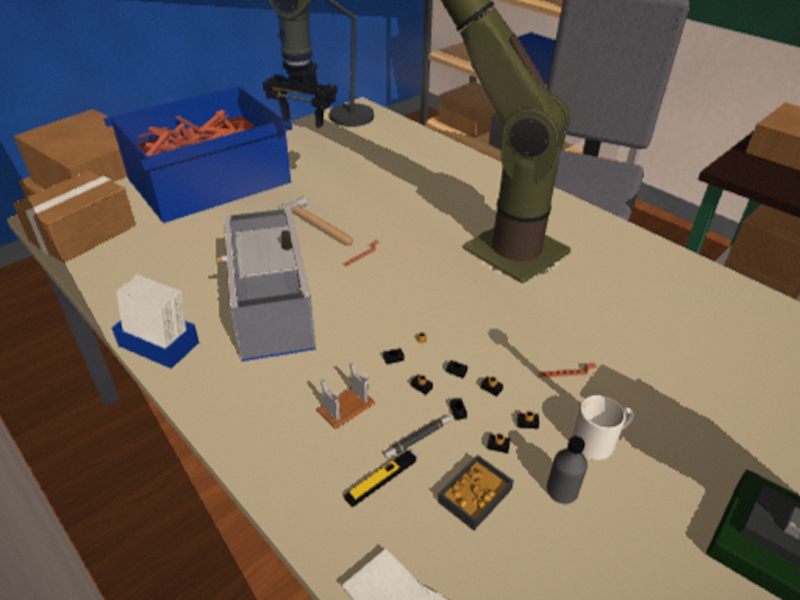

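The top view (800x600) shows good blocks at (264,303), (347,304), (261,338) and (304,345), and bare blocks at (309,306), (388,311) and (339,339). The bush is at (389,346), the gauge at (314,264), the rest at (375,246) and the box at (525,265). Next I'll measure these and take an enlarged crop.

Run:
```python
from h import *
im,d=load('top'); P=cloud('top',d)
print('bench z',np.median(P[250:260,200:300,2]))
k=.64
# blocks: dark pixels near table, not shadows: use height
z=P[:,:,2]
m=((z>.008)&(z<.045)).astype(np.uint8); m[:, :]*=1
roi=np.zeros_like(m); roi[int(220*k):int(365*k),int(225*k):int(420*k)]=1
n,lab,st,ce=cv2.connectedComponentsWithStats(m*roi)
for i in range(1,n):
    if st[i,4]<15: continue
    q=P[lab==i]; (c,s,a)=cv2.minAreaRect((q[:,:2]*1000).astype(np.float32))
    print(ce[i].round(),st[i,4],'c',np.round(c,0),'size',np.round(s,0),'ang',round(a),'zmed %.3f zmax %.3f'%(np.median(q[:,2]),q[:,2].max()))
# box top
m=((z>.14)&(z<.17)); roi=np.zeros(m.shape,bool); roi[int(190*k):int(340*k),int(430*k):int(620*k)]=1
q=P[m&roi]; print('box',cv2.minAreaRect((q[:,:2]*1000).astype(np.float32)),len(q),np.median(q[:,2]))
m=(z>.175)&(z<.22)&roi; q=P[m]; print('knob',q.mean(0) if len(q) else 0,len(q),q[:,2].max() if len(q) else 0)
print('restprongs')
m=((z>.05)&(z<.12)); roi=np.zeros(m.shape,bool); roi[int(210*k):int(275*k),int(350*k):int(430*k)]=1
q=P[m&roi]; print(len(q),cv2.minAreaRect((q[:,:2]*1000).astype(np.float32)),q.round(3).tolist()[::6])
cv2.imwrite('pics/blocks.png',cv2.resize(im[140:235,140:275,::-1],(800,563),interpolation=cv2.INTER_CUBIC))
cv2.imwrite('pics/box.png',cv2.resize(im[125:215,280:395,::-1],(766,600),interpolation=cv2.INTER_CUBIC))
```

```text
bench z 0.0016090911130466246
[194. 150.] 138 c [698. 293.] size [29. 87.] ang 88 zmed 0.018 zmax 0.030
[239. 157.] 270 c [680. 121.] size [98. 62.] ang 2 zmed 0.013 zmax 0.045
[158. 164.] 633 c [642. 428.] size [120.  83.] ang 5 zmed 0.019 zmax 0.037
[199. 170.] 156 c [627. 271.] size [ 18. 154.] ang 82 zmed 0.015 zmax 0.028
[168. 193.] 72 c [529. 385.] size [28. 41.] ang 28 zmed 0.021 zmax 0.038
[196. 195.] 70 c [522. 278.] size [40. 24.] ang 59 zmed 0.018 zmax 0.031
[221. 194.] 71 c [529. 185.] size [26. 45.] ang 10 zmed 0.021 zmax 0.038
[247. 198.] 71 c [518.  82.] size [39. 35.] ang 2 zmed 0.019 zmax 0.028
[166. 215.] 77 c [446. 390.] size [31. 42.] ang 48 zmed 0.020 zmax 0.039
[216. 216.] 68 c [444. 200.] size [24. 40.] ang 20 zmed 0.020 zmax 0.031
[194. 220.] 76 c [428. 284.] size [29. 44.] ang 10 zmed 0.020 zmax 0.039
[247. 221.] 22 c [431.  81.] size [16. 15.] ang 2 zmed 0.017 zmax 0.025
[145. 228.] 19 c [393. 464.] size [33.  4.] ang 13 zmed 0.023 zmax 0.038
box ((623.6988525390625, -239.75662231445312), (331.0555725097656, 180.582763671875), 61.333553314208984) 4231 0.15578172484379207
knob [ 0.56188948 -0.22010362  0.19421267] 31 0.20381334980895072
restprongs
85 ((679.8865356445312, 121.41508483886719), (48.97146987915039, 78.4880599975586), 89.1615219116211) [[0.718, 0.145, 0.084], [0.712, 0.141, 0.09], [0.714, 0.097, 0.089], [0.716, 0.123, 0.067], [0.712, 0.1, 0.084], [0.711, 0.123, 0.069], [0.711, 0.101, 0.071], [0.708, 0.108, 0.067], [0.646, 0.143, 0.082], [0.643, 0.143, 0.079], [0.646, 0.121, 0.069], [0.641, 0.098, 0.089], [0.643, 0.125, 0.065], [0.643, 0.102, 0.068], [0.641, 0.102, 0.059]]
```

View pics/blocks.png

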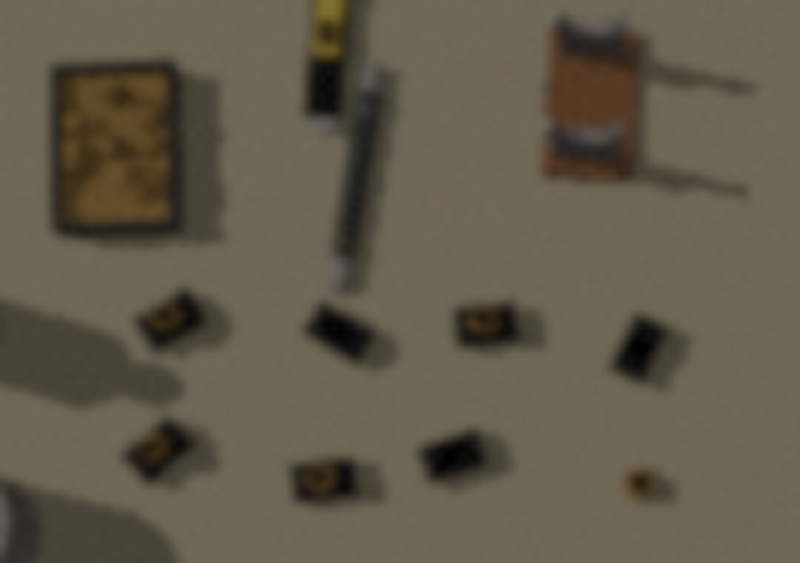

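View pics/box.png

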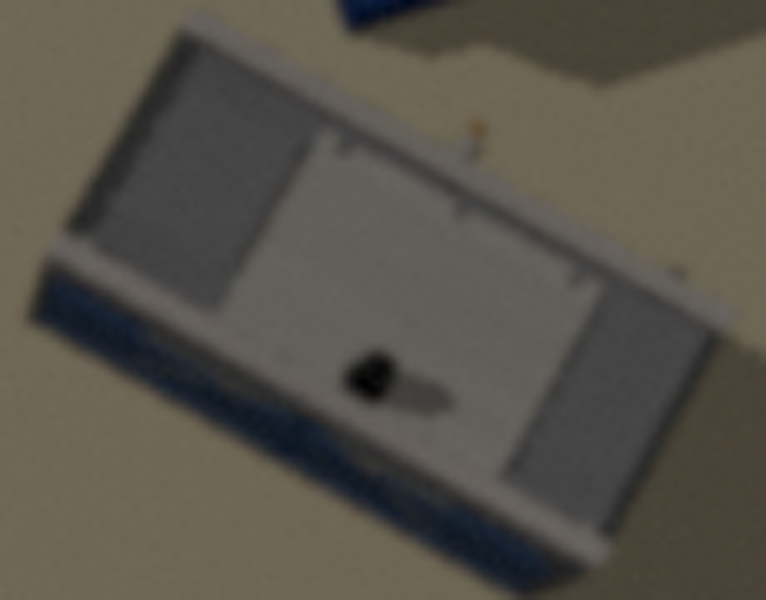

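```bash
cat > blk.py <<'E'
from h import *
def blocks(im,d,roi=(135,240,140,275)):
    # black pixels that stand above the bench
    P=cloud('top',d); a,b,c,e=roi
    V=im.max(2).astype(int); sub=np.zeros(V.shape,np.uint8)
    hi=(P[:,:,2]>.009)&(P[:,:,2]<.05)
    sub[a:b,c:e]=hi[a:b,c:e]
    n,lab,st,ce=cv2.connectedComponentsWithStats(sub); out=[]
    for i in range(1,n):
        if not 45<st[i,4]<110: continue
        vv,uu=np.where(lab==i)
        Q=np.array([ray('top',u,v,.014)[:2] for u,v in zip(uu,vv)])
        C=np.cov(Q.T); w,E=np.linalg.eigh(C); l=E[:,1]
        rgb=im[vv,uu].astype(int); br=((rgb[:,0]-rgb[:,2])>25).sum()
        out.append((Q.mean(0).round(4),round(np.degrees(np.arctan2(l[1],l[0]))%180),br,np.sqrt(12*w).round(3),st[i,4]))
    return out
E
python3 - <<'E'
from blk import *
im,d=load('top')
for o in blocks(im,d): print(*o)
for n in('top','scene'):
    im,d=load(n);P=cloud(n,d);z=P[:,:,2]
    reg=(P[:,:,0]>.45)&(P[:,:,0]<.8)&(P[:,:,1]>-.45)&(P[:,:,1]<-.05)
    q=P[reg&(z>.1575)&(z<.168)]
    print(n,'rails',len(q),cv2.minAreaRect((q[:,:2]*1000).astype(np.float32)))
    a=np.radians(-28.7);x=np.array([np.cos(a),np.sin(a)]);y=np.array([-x[1],x[0]])
    q=P[reg&(z>.145)&(z<.168)]; u=q[:,:2]@x;v=q[:,:2]@y
    print(' x',np.percentile(u,[0,1,99,100]).round(3),' y',np.percentile(v,[0,1,99,100]).round(3))
    q=P[reg&(z>.170)&(z<.22)]; u=q[:,:2]@x;v=q[:,:2]@y
    print(' knob',len(q),u.min(),u.max(),v.min(),v.max(),q[:,2].max(), 'top pts', P[reg&(z>.190)&(z<.2)].mean(0))
    qq=P[reg&(z>.1535)&(z<.157)&(((P[:,:,:2]@x)-.62)>0)]; 
    m=reg&(z>.06)&(z<.1); 
    g=P[(P[:,:,0]>.6)&(P[:,:,0]<.76)&(P[:,:,1]>.06)&(P[:,:,1]<.18)&(z>.06)&(z<.1)]
    print(' rest',cv2.minAreaRect((g[:,:2]*1000).astype(np.float32)),g.mean(0))
    g=P[(P[:,:,0]>.54)&(P[:,:,0]<.72)&(P[:,:,1]>.235)&(P[:,:,1]<.30)&(z>.009)&(z<.03)]
    print(' gauge',cv2.minAreaRect((g[:,:2]*1000).astype(np.float32)),len(g))
E
```

```text
[0.5279 0.3868] 120 18 [0.025 0.04 ] 69
[0.5229 0.2778] 61 0 [0.025 0.042] 69
[0.531  0.1834] 98 15 [0.025 0.041] 69
[0.5189 0.0838] 153 0 [0.028 0.04 ] 69
[0.4437 0.3893] 134 16 [0.027 0.041] 75
[0.4453 0.2007] 109 0 [0.024 0.041] 67
[0.4269 0.2824] 103 21 [0.026 0.042] 73
top rails 1591 ((624.609619140625, -240.0950469970703), (330.7221984863281, 178.6333770751953), 61.01736831665039)
 x [0.572 0.574 0.732 0.753]  y [-0.076 -0.072  0.251  0.255]
 knob 45 0.575681715062385 0.7290647005673211 -0.06899661211113739 0.2410275609126836 0.20381334980895072 top pts [ 0.56283207 -0.22162771  0.19655276]
 rest ((680.119140625, 121.41168212890625), (48.97146987915039, 78.02281188964844), 89.1615219116211) [0.68096688 0.12181523 0.07335272]
 gauge ((630.3164672851562, 267.7261962890625), (179.5195770263672, 62.89370346069336), 0.6049374938011169) 232
scene rails 1005 ((622.3514404296875, -243.03500366210938), (342.8343505859375, 179.79002380371094), 61.241905212402344)
 x [0.571 0.574 0.73  0.752]  y [-0.086 -0.076  0.255  0.257]
 knob 50 0.5891926401830913 0.6086029172625513 0.06716999810914072 0.08548513610297268 0.19975652286993772 top pts [ 0.56263793 -0.21890778  0.19476155]
 rest ((677.76513671875, 120.22552490234375), (50.61729049682617, 79.69168853759766), 88.67400360107422) [0.67923193 0.12087439 0.07211051]
 gauge ((630.8602294921875, 279.00140380859375), (178.03952026367188, 41.50980758666992), 0.10995716601610184) 329
```

The black blocks are identified (3 bare, 4 good), and the fitted sizes agree with 40 x 24 mm. The box origin is at about (.621,-.237) with yaw -28.8°, the knob at (.564,-.221), so the shutter value is about -0.0135. I'll go to the knob first.

servo_tool(motion=[[[0.005, 0.045, 0.005, -0.6, 60], [0.005, 0.045, 0.005, -0.6, 60], [0.005, 0.045, 0.005, -0.6, 60], [0.005, 0.045, 0.005, -0.6, 60], [0.036, 0.021, 0, -0.53, 60], [0.036, 0.021, 0, -0.53, 60], [0.036, 0.021, 0, -0.53, 60], [0.036, 0.021, 0, -0.53, 60], [0.036, 0.021, 0, -0.53, 60], [0.036, 0.021, 0, -0.53, 60], [0.036, 0.021, 0, -0.53, 60], [0.036, 0.021, 0, -0.53, 60], [0, 0, 0, 0, 60], [0, 0, 0, 0, 60]]], newtons=40)

```text
time: 1.5
tcp_pos: [0.5652, -0.2207, 0.258]
tool_rot: [3.044, -0.778, -0.002]
ft_force: [-1.7, -1.3, 0.2]
opening: 0.0531
grasp_force: 0.0
```

servo_tool(motion=[[[0, 0, -0.03, 0, 60], [0, 0, -0.03, 0, 60], [0, 0, -0.02, 0, 60], [0, 0, -0.013, 0, 60], [0, 0, 0, 0, 60], [0, 0, 0, 0, 10], [0, 0, 0, 0, 10], [0, 0, 0, 0, 10], [0, 0, 0, 0, 10], [0, 0, 0, 0, 10], [0, 0, 0, 0, 10]]])

```text
time: 2.6
tcp_pos: [0.5655, -0.2221, 0.1665]
tool_rot: [3.042, -0.782, 0.002]
ft_force: [-0.9, -1.1, 4.6]
opening: 0.0189
grasp_force: 40.0
```

servo_tool(motion=[[[0.005, 0.0092, 0, 0, 10], [0.005, 0.0092, 0, 0, 10], [0.005, 0.0092, 0, 0, 10], [0.005, 0.0092, 0, 0, 10], [0.005, 0.0092, 0, 0, 10], [0.005, 0.0092, 0, 0, 10], [0.005, 0.0092, 0, 0, 10], [0.005, 0.0092, 0, 0, 10], [0, 0, 0, 0, 10], [0, 0, 0, 0, 10], [0, 0, 0, 0, 10]]])

```text
time: 3.7
tcp_pos: [0.6048, -0.1503, 0.1665]
tool_rot: [3.039, -0.784, 0.001]
ft_force: [-2.0, -5.6, 6.3]
opening: 0.0186
grasp_force: 40.0
```

servo_tool(motion=[[[0.0005, 0.0009, 0, 0, 10], [0.0005, 0.0009, 0, 0, 10], [0, 0, 0, 0, 10]]])

```text
time: 4.0
tcp_pos: [0.6049, -0.1501, 0.1665]
tool_rot: [3.036, -0.785, -0.0]
ft_force: [-3.4, -7.3, 5.8]
opening: 0.0186
grasp_force: 40.0
```

servo_tool(motion=[[[0, 0, 0, 0, 50], [0, 0, 0, 0, 50], [0, 0, 0, 0, 50], [0, 0, 0, 0, 50]]])

```text
time: 4.4
tcp_pos: [0.6062, -0.1451, 0.1654]
tool_rot: [-3.042, 0.78, 0.001]
ft_force: [0.4, 1.3, 0.5]
opening: 0.0441
grasp_force: 0.0
```

Run:
```python
from h import *
a=np.radians(-28.75);x=np.array([np.cos(a),np.sin(a)]);y=np.array([-x[1],x[0]])
print(r.get_obs()['tcp_pos'][:2]@y)
im,d=grab('scene')
u,v=map(int,pix('scene',[.605,-.15,.18])); print(u,v)
cv2.imwrite('pics/knob1.png',cv2.resize(im[v-70:v+80,u-70:u+80,::-1],(600,600),interpolation=cv2.INTER_CUBIC))
```

```text
0.1643919620114166
184 166
```

View pics/knob1.png

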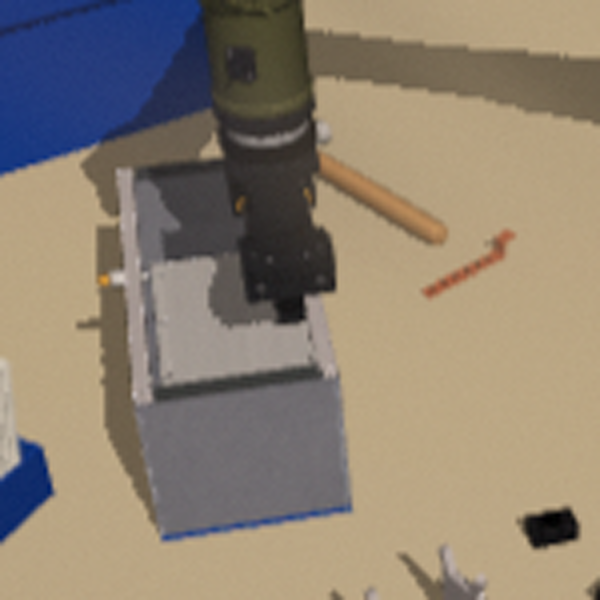

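The grip has opened and the plate stands near the box's left end, with the scrap port open. I'll lift clear and measure the knob.

servo_tool(motion=[[[0, 0, 0.03, 0, 50], [0, 0, 0.04, 0, 50], [0.0, 0.04, 0.03, 0, 50], [0.0, 0.045, 0.0, 0, 50], [0.0, 0.045, 0.0, 0, 50], [0.0, 0.045, 0.0, 0, 50], [0.0, 0.045, 0.0, -0.5, 50], [0.0, 0.045, 0.0, 0, 50], [0, 0, 0, 0, 50]]])

```text
time: 5.35
tcp_pos: [0.6049, 0.1294, 0.2651]
tool_rot: [-3.013, 0.866, 0.005]
ft_force: [-0.1, 0.7, -0.4]
opening: 0.0441
grasp_force: 0.0
```

```bash
cat > sh.py <<'E'
from h import *
a=np.radians(-28.75);x=np.array([np.cos(a),np.sin(a)]);y=np.array([-x[1],x[0]])
def shutter():
    for n in('top','scene'):
        im,d=grab(n);P=cloud(n,d);z=P[:,:,2];u=P[:,:,:2]@x;v=P[:,:,:2]@y
        k=(abs(u-.601)<.015)&(v>-.03)&(v<.2)&(z>.172)&(z<.205)
        V=v[k]; print(n,len(V),'knob v-range',V.min().round(4),V.max().round(4),'value %.4f'%((V.min()+V.max())/2-.090), 'u',u[k].mean().round(3))
if __name__=='__main__': shutter(); print(r.get_obs()['tcp_pos'],r.get_obs()['ft_force'])
E
python3 sh.py
```

```text
top 33 knob v-range 0.1509 0.169 value 0.0699 u 0.598
scene 51 knob v-range 0.1515 0.1709 value 0.0712 u 0.599
[0.60561677 0.12050302 0.26539925] [ 0.99294061 -0.02478706  0.70895363]
```

The shutter is in its left stop (0.070). Next is the gauge.

servo_tool(motion=[[[0.005, 0.037, 0, 0.75, 40], [0.005, 0.038, 0, 0.75, 40], [0.005, 0.038, 0, 0.75, 40], [0.006, 0.038, 0, 0.8, 40], [0, 0, -0.045, 0, 40], [0, 0, -0.045, 0, 40], [0, 0, -0.045, 0, 40], [0, 0, -0.045, 0, 40], [0, 0, -0.04, 0, 40], [0, 0, -0.02, 0, 40], [0, 0, 0, 0, 40], [0, 0, 0, 0, 40]]], newtons=50)

```text
time: 6.65
tcp_pos: [0.6281, 0.268, 0.0263]
tool_rot: [3.132, -0.234, 0.002]
ft_force: [0.6, -0.3, -0.1]
opening: 0.0353
grasp_force: 0.0
```

servo_tool(motion=[[[0, 0.002, -0.012, 0, 40], [0, 0, -0.009, 0, 40], [0, 0, 0, 0, 40], [0, 0, 0, 0, 5], [0, 0, 0, 0, 5], [0, 0, 0, 0, 5], [0, 0, 0, 0, 5], [0, 0, 0, 0, 5]]])

```text
time: 7.45
tcp_pos: [0.6274, 0.2717, 0.0052]
tool_rot: [-3.133, 0.231, -0.001]
ft_force: [0.7, -0.7, 2.3]
opening: 0.0154
grasp_force: 49.5
```

servo_tool(motion=[[[0, 0, 0.03, 0, 5], [0, 0, 0.04, 0, 5], [0, 0, 0.03, 0, 5], [0, 0, 0, 0, 5], [0, 0, 0, 0, 5]]])

```text
time: 7.95
tcp_pos: [0.6268, 0.2717, 0.1047]
tool_rot: [-3.133, 0.231, 0.0]
ft_force: [0.3, -0.9, -2.7]
opening: 0.0152
grasp_force: 49.5
```

servo_tool(motion=[[[0, 0, 0.015, 0, 5], [0.013, -0.038, 0, 0.24, 5], [0.013, -0.038, 0, 0.24, 5], [0.013, -0.038, 0, 0.23, 5], [0.013, -0.037, 0, 0.23, 5], [0, 0, 0, 0, 5], [0, 0, 0, 0, 5]]])

```text
time: 8.65
tcp_pos: [0.6787, 0.1186, 0.1188]
tool_rot: [3.14, -0.03, -0.003]
ft_force: [0.3, 0.3, -1.6]
opening: 0.0155
grasp_force: 49.5
```

Run:
```python
from h import *
o=r.get_obs(); print(o['tcp_pos'],o['tool_rot'],o['opening'],o['grasp_force'])
im,d=grab('scene')
u,v=map(int,pix('scene',[.68,.12,.09])); print(u,v)
cv2.imwrite('pics/rest1.png',cv2.resize(im[v-60:v+60,u-60:u+60,::-1],(600,600),interpolation=cv2.INTER_CUBIC))
```

```text
[0.67870123 0.11859446 0.118825  ] [ 3.14042799 -0.03040861 -0.0031684 ] 0.01554954289628787 49.49754098430276
219 240
```

View pics/rest1.png

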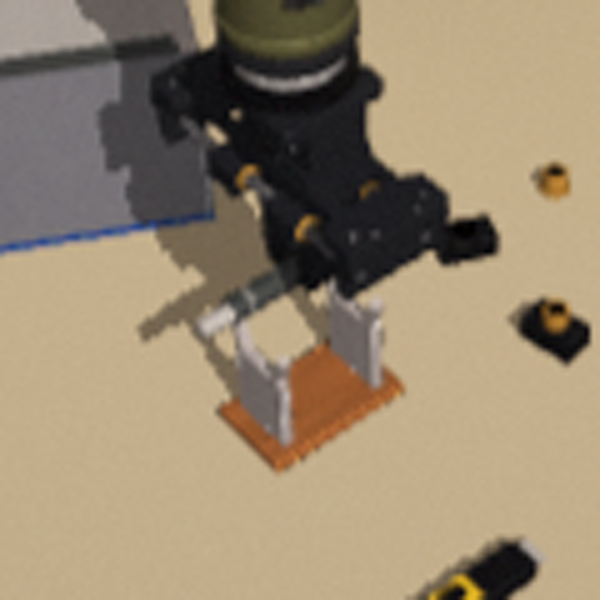

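The gauge is held level above both forks (plug end at about (215,320) in the crop). I'll lower it in.

servo_tool(motion=[[[0, 0.002, -0.02, 0, 5], [0, 0, -0.015, 0, 5], [0, 0, -0.01, 0, 5], [0, 0, -0.003, 0, 5], [0, 0, 0, 0, 5], [0, 0, 0, 0, 5]]])

```text
time: 9.3
tcp_pos: [0.6797, 0.1227, 0.0723]
tool_rot: [3.141, -0.025, 0.002]
ft_force: [0.1, 0.6, -1.7]
opening: 0.0153
grasp_force: 50.0
```

servo_tool(motion=[[[0, -0.001, -0.002, 0, 5], [0, 0, 0, 0, 5], [0, 0, 0, 0, 40], [0, 0, 0, 0, 40], [0, 0, 0, 0, 40], [0, 0, 0, 0, 40], [0, 0, 0.04, 0, 55], [0, 0, 0.04, 0, 55], [0, 0, 0.04, 0, 55], [0, 0, 0.03, 0, 55], [0, 0, 0, 0, 55]]])

```text
time: 10.4
tcp_pos: [0.6822, 0.1222, 0.2253]
tool_rot: [-3.139, 0.026, -0.016]
ft_force: [0.6, 1.0, 0.5]
opening: 0.0485
grasp_force: 0.0
```

Run:
```python
from blk import *
im,d=grab('scene');P=cloud('scene',d);z=P[:,:,2]
m=(P[:,:,0]>.57)&(P[:,:,0]<.79)&(P[:,:,1]>.105)&(P[:,:,1]<.14)&(z>.07)&(z<.086)
q=P[m];print(len(q),q[:,0].min(),q[:,0].max(),q[:,2].max(),cv2.fitLine((q[:,:2]).astype(np.float32),cv2.DIST_HUBER,0,.01,.01).ravel())
o=r.get_obs();print(o['tcp_pos'],o['tool_rot'],o['opening'])
im,d=grab('top')
for o in blocks(im,d): print(*o)
```

```text
257 0.597224090496198 0.7537078992767063 0.08488784740618464 [ 0.99998075 -0.00620151  0.68040824  0.12456387]
[0.68054325 0.12194111 0.22244455] [-3.14036998  0.02533089 -0.00820022] 0.04805966033857283
[0.5279 0.3869] 124 24 [0.026 0.04 ] 71
[0.5224 0.2771] 57 0 [0.025 0.043] 71
[0.443  0.3898] 137 24 [0.027 0.041] 76
[0.4445 0.2007] 110 0 [0.026 0.041] 71
[0.4274 0.2817] 101 24 [0.025 0.042] 72
```

The gauge lies in both forks (middle about (.675,.124), in line). I'll cross-check the block yaws with the scene camera.

```bash
cat > blk2.py <<'E'
from h import *
def fit(im,d,name='scene'):
    P=cloud(name,d);z=P[:,:,2]
    m=(P[:,:,0]>.36)&(P[:,:,0]<.59)&(P[:,:,1]>.03)&(P[:,:,1]<.44)&(z>.007)&(z<.045)
    n,lab,st,ce=cv2.connectedComponentsWithStats(m.astype(np.uint8))
    for i in range(1,n):
        if st[i,4]<60: continue
        s=lab==i; t=s&(abs(z-.018)<.004)
        c,sz,a=cv2.minAreaRect((P[t][:,:2]*1000).astype(np.float32))
        if sz[0]<sz[1]: a+=90; 
        print(np.round(c),np.round(sz),'long',round(a%180),'zmax',P[s][:,2].max().round(3),st[i,4])
if __name__=='__main__':
    im,d=grab('scene'); fit(im,d)
E
python3 blk2.py
```

```text
[516.  84.] [28. 41.] long 153 zmax 0.025 92
[441. 201.] [31. 40.] long 107 zmax 0.025 97
[528. 184.] [27. 39.] long 103 zmax 0.035 105
[425. 283.] [25. 41.] long 105 zmax 0.034 114
[521. 278.] [43. 23.] long 60 zmax 0.025 110
[441. 389.] [27. 39.] long 132 zmax 0.035 123
[526. 387.] [27. 39.] long 121 zmax 0.034 134
[587. 414.] [ 6. 51.] long 94 zmax 0.033 101
```

servo_tool(motion=[[[-0.04, -0.0095, 0, -0.8, 55], [-0.04, -0.0095, 0, -0.8, 55], [-0.04, -0.0095, 0, -0.8, 55], [-0.0425, -0.0095, -0.02, -0.85, 55], [0, 0, -0.045, 0, 55], [0, 0, -0.045, 0, 55], [0, 0, -0.045, 0, 55], [0, 0, -0.04, 0, 55], [0, 0, 0, 0, 55], [0, 0, 0, 0, 55]]], newtons=20)

```text
time: 11.55
tcp_pos: [0.5154, 0.0833, 0.0241]
tool_rot: [3.054, -0.731, -0.004]
ft_force: [0.2, -0.6, -0.8]
opening: 0.0487
grasp_force: 0.0
```

servo_tool(motion=[[[0.002, 0, -0.012, 0, 55], [0, 0, -0.008, 0, 55], [0, 0, 0, 0, 55], [0, 0, 0, 0, 5], [0, 0, 0, 0, 5], [0, 0, 0, 0, 5], [0, 0, 0, 0, 5], [0, 0, 0, 0, 5], [0, 0, 0.04, 0, 5], [0, 0, 0.045, 0, 5], [0, 0, 0.045, 0, 5], [0, 0, 0.045, 0, 5], [0, 0, 0.03, 0, 5], [0, 0, 0, 0, 5]]])

```text
time: 12.95
tcp_pos: [0.5211, 0.084, 0.2137]
tool_rot: [-3.052, 0.731, -0.012]
ft_force: [0.5, -0.2, 0.6]
opening: 0.0237
grasp_force: 20.0
```

servo_tool(motion=[[[0, 0, 0.025, 0, 5], [0.0088, -0.04, 0, -0.05, 5], [0.0088, -0.04, 0, -0.05, 5], [0.0088, -0.04, 0, -0.05, 5], [0.0088, -0.04, 0, -0.05, 5], [0.0088, -0.04, 0, 0, 5], [0.0088, -0.04, 0, 0, 5], [0.0088, -0.04, 0, 0, 5], [0.0088, -0.04, 0, 0, 5], [0.0088, -0.042, 0, 0, 5], [0, 0, -0.03, 0, 5], [0, 0, -0.03, 0, 5], [0, 0, -0.01, 0, 5], [0, 0, 0, 0, 5]]])

```text
time: 14.35
tcp_pos: [0.5962, -0.2772, 0.1622]
tool_rot: [-3.044, 0.773, 0.008]
ft_force: [-0.2, 1.0, 0.3]
opening: 0.024
grasp_force: 20.0
```

servo_tool(motion=[[[0, 0, 0, 0, 55], [0, 0, 0, 0, 55], [0, 0, 0, 0, 55], [0, 0, 0.035, 0, 55], [0, 0, 0.04, 0, 55], [-0.01, 0.032, 0, 0.98, 55], [-0.01, 0.032, 0, 0.98, 55], [-0.01, 0.032, 0, 0.98, 55], [-0.01, 0.032, 0, 0.98, 55], [-0.01, 0.032, 0, 0.98, 55], [-0.01, 0.032, 0, 0.98, 55], [-0.01, 0.032, 0, 0.98, 55], [-0.01, 0.032, 0, 0.98, 55], [-0.01, 0.032, 0, 0.98, 55], [-0.01, 0.032, 0, 0.98, 55], [-0.01, 0.032, 0, 0.98, 55], [-0.01, 0.032, 0, 0.98, 55], [-0.01, 0.032, 0, 0.98, 55], [-0.01, 0.032, 0, 0.98, 55], [-0.013, 0.03, 0, 0.98, 55]]])

```text
time: 16.35
tcp_pos: [0.4451, 0.2013, 0.2408]
tool_rot: [2.232, 2.208, 0.004]
ft_force: [-0.3, 0.1, -0.1]
opening: 0.0484
grasp_force: 0.0
```

```bash
cat > st.py <<'E'
from blk2 import *
import sh
o=r.get_obs();w=o['tool_rot'];print(o['time'],o['tcp_pos'].round(4),'toolY',round(2*np.degrees(np.arctan2(w[1],w[0]))%360-90,1),'q',o['joints'].round(2))
im,d=grab('scene'); fit(im,d)
# inside scrap port / on box
P=cloud('scene',d)
E
python3 st.py
```

```text
16.35 [0.4451 0.2013 0.2408] toolY -0.6 q [-0.21  0.54 -0.48  1.96  0.36  0.73 -0.92]
[443. 201.] [30. 38.] long 113 zmax 0.025 97
[530. 184.] [25. 40.] long 101 zmax 0.034 109
[427. 282.] [29. 40.] long 102 zmax 0.034 113
[520. 277.] [45. 26.] long 64 zmax 0.027 108
[442. 389.] [26. 40.] long 130 zmax 0.035 124
[525. 387.] [24. 40.] long 122 zmax 0.035 133
[587. 412.] [ 7. 52.] long 92 zmax 0.033 98
```

servo_tool(motion=[[[0, 0, -0.04, 0.85, 55], [0, 0, -0.04, 0.85, 55], [0, 0, -0.04, 0.8, 55], [0, 0, -0.045, 0, 55], [0, 0, -0.035, 0, 55], [0, 0, -0.02, 0, 55], [0, 0, -0.015, 0, 55], [0, 0, 0, 0, 55], [0, 0, 0, 0, 5], [0, 0, 0, 0, 5], [0, 0, 0, 0, 5], [0, 0, 0, 0, 5], [0, 0, 0, 0, 5], [0, 0, 0.04, 0, 5], [0, 0, 0.045, 0, 5], [0, 0, 0.045, 0, 5], [0, 0, 0.045, 0, 5], [0, 0, 0.045, 0, 5], [0, 0, 0.02, 0, 5], [0, 0, 0, 0, 5]]])

```text
time: 18.4
tcp_pos: [0.4462, 0.2004, 0.2478]
tool_rot: [1.822, 2.555, 0.009]
ft_force: [0.3, 0.9, -0.7]
opening: 0.0238
grasp_force: 20.0
```

```bash
python3 st.py
```

```text
18.4 [0.4462 0.2004 0.2478] toolY 19.0 q [-0.11  0.55 -0.63  1.95  0.46  0.78 -0.67]
[527. 184.] [27. 43.] long 101 zmax 0.036 108
[426. 283.] [26. 40.] long 103 zmax 0.035 114
[520. 278.] [44. 24.] long 59 zmax 0.024 105
[443. 390.] [28. 39.] long 127 zmax 0.034 129
[525. 387.] [26. 40.] long 124 zmax 0.034 132
[587. 413.] [ 8. 52.] long 94 zmax 0.033 101
```

servo_tool(motion=[[[0.0118, -0.0368, 0, 0.41, 5], [0.0118, -0.0368, 0, 0.41, 5], [0.0118, -0.0368, 0, 0.41, 5], [0.0118, -0.0368, 0, 0.41, 5], [0.0118, -0.0368, 0, 0.41, 5], [0.0118, -0.0368, 0, 0.41, 5], [0.0118, -0.0368, 0, 0.41, 5], [0.0118, -0.0368, 0, 0.41, 5], [0.0118, -0.0368, 0, 0.41, 5], [0.0118, -0.0368, 0, 0.41, 5], [0.0118, -0.0368, 0, 0.41, 5], [0.0118, -0.0368, 0, 0.41, 5], [0.0118, -0.0368, 0, 0.38, 5], [0, 0, -0.03, 0, 5], [0, 0, -0.03, 0, 5], [0, 0, -0.02, 0, 5], [0, 0, 0, 0, 5], [0, 0, 0, 0, 5]]])

```text
time: 20.25
tcp_pos: [0.5976, -0.2783, 0.1637]
tool_rot: [-0.772, -3.043, -0.001]
ft_force: [-1.2, -0.8, 0.3]
opening: 0.0235
grasp_force: 20.0
```

servo_tool(motion=[[[0, 0, 0, 0, 55], [0, 0, 0, 0, 55], [0, 0, 0, 0, 55], [0, 0, 0.035, 0, 55], [0, 0, 0.04, 0, 55], [-0.005, 0.037, 0, -0.76, 55], [-0.005, 0.037, 0, -0.76, 55], [-0.005, 0.037, 0, -0.76, 55], [-0.005, 0.037, 0, -0.76, 55], [-0.005, 0.037, 0, -0.76, 55], [-0.005, 0.037, 0, -0.76, 55], [-0.005, 0.037, 0, -0.76, 55], [-0.005, 0.037, 0, -0.76, 55], [-0.005, 0.037, 0, -0.76, 55], [-0.005, 0.037, 0, -0.76, 55], [-0.005, 0.037, 0, -0.76, 55], [-0.005, 0.037, 0, -0.76, 55], [-0.005, 0.037, 0, -0.76, 55], [-0.005, 0.037, 0, -0.76, 55], [-0.006, 0.038, 0, -0.76, 55]]])

```text
time: 22.25
tcp_pos: [0.522, 0.2789, 0.2405]
tool_rot: [2.72, 1.572, 0.002]
ft_force: [0.0, 0.4, 0.7]
opening: 0.0481
grasp_force: 0.0
```

```bash
python3 st.py
```

```text
22.25 [0.522  0.2789 0.2405] toolY -30.0 q [-0.36  0.66 -0.37  1.66  0.29  0.87 -1.37]
[528. 184.] [26. 41.] long 104 zmax 0.035 108
[425. 282.] [27. 40.] long 101 zmax 0.037 111
[520. 278.] [43. 24.] long 61 zmax 0.025 105
[443. 390.] [26. 39.] long 129 zmax 0.033 129
[525. 387.] [28. 40.] long 123 zmax 0.035 130
[587. 414.] [ 7. 52.] long 95 zmax 0.033 98
```

servo_tool(motion=[[[0, 0, -0.045, 0, 55], [0, 0, -0.045, 0, 55], [0, 0, -0.045, 0, 55], [0, 0, -0.045, 0, 55], [0, 0, -0.03, 0, 55], [0, 0, -0.016, 0, 55], [0, 0, -0.01, 0, 55], [0, 0, 0, 0, 55], [0, 0, 0, 0, 5], [0, 0, 0, 0, 5], [0, 0, 0, 0, 5], [0, 0, 0, 0, 5], [0, 0, 0, 0, 5], [0, 0, 0.04, 0, 5], [0, 0, 0.045, 0, 5], [0, 0, 0.045, 0, 5], [0, 0, 0.045, 0, 5], [0, 0, 0.045, 0, 5], [0, 0, 0.02, 0, 5], [0, 0, 0, 0, 5]]])

```text
time: 24.3
tcp_pos: [0.5237, 0.2785, 0.2474]
tool_rot: [-2.717, -1.577, -0.011]
ft_force: [0.7, 0.1, -0.6]
opening: 0.0238
grasp_force: 20.0
```

servo_tool(motion=[[[0.005, -0.037, 0, 0.76, 5], [0.005, -0.037, 0, 0.76, 5], [0.005, -0.037, 0, 0.76, 5], [0.005, -0.037, 0, 0.76, 5], [0.005, -0.037, 0, 0.76, 5], [0.005, -0.037, 0, 0.76, 5], [0.005, -0.037, 0, 0.76, 5], [0.005, -0.037, 0, 0.76, 5], [0.005, -0.037, 0, 0.76, 5], [0.005, -0.037, 0, 0.76, 5], [0.005, -0.037, 0, 0.76, 5], [0.005, -0.037, 0, 0.76, 5], [0.005, -0.037, 0, 0.76, 5], [0.005, -0.037, 0, 0.76, 5], [0.007, -0.038, 0, 0.76, 5], [0, 0, -0.03, 0, 5], [0, 0, -0.03, 0, 5], [0, 0, -0.02, 0, 5], [0, 0, 0, 0, 5]]])

```text
time: 26.2
tcp_pos: [0.5959, -0.2784, 0.1588]
tool_rot: [-0.77, -3.037, -0.0]
ft_force: [-0.9, 0.1, 0.1]
opening: 0.0237
grasp_force: 20.0
```

servo_tool(motion=[[[0, 0, 0.006, 0, 5], [0, 0, 0, 0, 55], [0, 0, 0, 0, 55], [0, 0, 0, 0, 55], [0, 0, 0.035, 0, 55], [0, 0, 0.04, 0, 55], [-0.02, 0.04, 0, 0, 60], [-0.02, 0.04, 0, 0, 60], [-0.02, 0.04, 0, 0, 60], [-0.02, 0.04, 0, 0, 60], [-0.02, 0.04, 0, 0, 60], [0, 0, 0, 0, 60]]])

```text
time: 27.4
tcp_pos: [0.4969, -0.0727, 0.2463]
tool_rot: [-0.757, -3.049, -0.003]
ft_force: [0.9, 0.2, 0.9]
opening: 0.053
grasp_force: 0.0
```

```bash
python3 st.py; python3 sh.py
python3 - <<'E'
from h import *
im,_=load('top')
im2,_=load('scene')
a=cv2.resize(im[125:215,280:395,::-1],(400,313),interpolation=cv2.INTER_CUBIC)
b=cv2.resize(im2[110:260,100:260,::-1],(400,375),interpolation=cv2.INTER_CUBIC)
a=cv2.copyMakeBorder(a,0,62,0,0,0)
cv2.imwrite('pics/chk1.png',np.clip(np.hstack([a,b]).astype(float)*1.6,0,255))
E
```

```text
27.4 [ 0.4969 -0.0727  0.2463] toolY 62.1 q [ 0.6   0.65 -0.89  1.9   0.63  0.91  0.47]
[528. 184.] [25. 39.] long 102 zmax 0.036 106
[425. 282.] [27. 40.] long 102 zmax 0.033 110
[442. 390.] [26. 39.] long 131 zmax 0.033 126
[525. 387.] [29. 39.] long 121 zmax 0.037 136
[586. 414.] [ 7. 52.] long 91 zmax 0.035 101Traceback (most recent call last):
  File "sh.py", line 8, in <module>
    if __name__=='__main__': shutter(); print(r.get_obs()['tcp_pos'],r.get_obs()['ft_force'])
                             ~~~~~~~^^
  File "sh.py", line 7, in shutter
    V=v[k]; print(n,len(V),'knob v-range',V.min().round(4),V.max().round(4),'value %.4f'%((V.min()+V.max())/2-.090), 'u',u[k].mean().round(3))
                                          ~~~~~^^
    return umr_minimum(a, axis, None, out, keepdims, initial, where)
ValueError: zero-size array to reduction operation minimum which has no identity
[ WARN:0@0.153] global loadsave.cpp:1063 imwrite_ Unsupported depth image for selected encoder is fallbacked to CV_8U.
```

View pics/chk1.png

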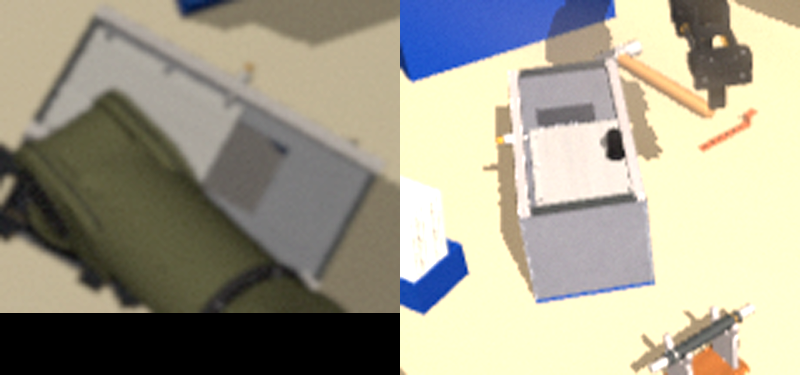

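The port is open, no block is lying on the lid, and only the four good blocks remain on the bench. Next I'll slide the shutter to the right.

servo_tool(motion=[[[0.027, -0.02, 0, -0.1, 60], [0.027, -0.02, 0, 0, 60], [0.027, -0.02, 0, 0, 60], [0.027, -0.017, 0, 0, 60], [0, 0, 0, 0, 60], [0, 0, -0.03, 0, 60], [0, 0, -0.03, 0, 60], [0, 0, -0.022, 0, 60], [0, 0, 0, 0, 60], [0, 0, 0, 0, 10], [0, 0, 0, 0, 10], [0, 0, 0, 0, 10], [0, 0, 0, 0, 10], [0, 0, 0, 0, 10]]], newtons=40)

```text
time: 28.9
tcp_pos: [0.6091, -0.1536, 0.164]
tool_rot: [0.792, 3.036, 0.007]
ft_force: [2.2, 3.9, 0.0]
opening: 0.0189
grasp_force: 39.3
```

servo_tool(motion=[[[-0.0048, -0.0088, 0, 0, 10], [-0.0048, -0.0088, 0, 0, 10], [-0.0048, -0.0088, 0, 0, 10], [-0.0048, -0.0088, 0, 0, 10], [-0.0048, -0.0088, 0, 0, 10], [-0.0048, -0.0088, 0, 0, 10], [-0.0048, -0.0088, 0, 0, 10], [-0.0048, -0.0088, 0, 0, 10], [-0.0048, -0.0088, 0, 0, 10], [-0.0048, -0.0088, 0, 0, 10], [-0.0048, -0.0088, 0, 0, 10], [-0.0048, -0.0088, 0, 0, 10], [-0.0048, -0.0088, 0, 0, 10], [-0.0048, -0.0088, 0, 0, 10], [0, 0, 0, 0, 10], [0, 0, 0, 0, 10]]])

```text
time: 30.5
tcp_pos: [0.5417, -0.2764, 0.1639]
tool_rot: [0.792, 3.037, 0.008]
ft_force: [3.7, 7.7, 3.4]
opening: 0.0188
grasp_force: 39.6
```

servo_tool(motion=[[[0, 0, 0, 0, 50], [0, 0, 0, 0, 50], [0, 0, 0, 0, 50], [0, 0, 0.03, 0, 55], [0, 0, 0.045, 0, 55], [0, 0.035, 0, -0.48, 55], [-0.001, 0.035, 0, -0.48, 55], [-0.001, 0.035, 0, -0.48, 55], [-0.001, 0.035, 0, -0.48, 55], [-0.001, 0.035, 0, -0.48, 55], [-0.001, 0.035, 0, -0.48, 55], [-0.001, 0.035, 0, -0.48, 55], [-0.001, 0.035, 0, -0.48, 55], [-0.001, 0.035, 0, -0.48, 55], [-0.001, 0.035, 0, -0.48, 55], [-0.001, 0.035, 0, -0.48, 55], [-0.001, 0.035, 0, -0.48, 55], [-0.001, 0.04, 0, -0.44, 55], [0, 0, 0, 0, 55]]], newtons=20)

```text
time: 32.4
tcp_pos: [0.5267, 0.1874, 0.2382]
tool_rot: [-1.986, -2.431, -0.005]
ft_force: [-0.0, -0.7, 1.3]
opening: 0.0482
grasp_force: 0.0
```

```bash
sed -i "s/V=v\[k\]; /V=v[k]\n        if not len(V): continue\n        /" sh.py; python3 st.py; python3 sh.py
```

```text
32.4 [0.5267 0.1874 0.2382] toolY 11.5 q [-0.07  0.65 -0.6   1.76  0.46  0.87 -0.67]
[528. 182.] [26. 42.] long 97 zmax 0.035 108
[426. 282.] [26. 40.] long 100 zmax 0.035 110
[442. 390.] [24. 39.] long 130 zmax 0.035 130
[525. 387.] [25. 40.] long 126 zmax 0.035 133
[587. 413.] [ 7. 53.] long 92 zmax 0.031 101
top 34 knob v-range 0.0115 0.0295 value -0.0695 u 0.599
scene 47 knob v-range 0.0108 0.0338 value -0.0677 u 0.599
[0.52785455 0.17919814 0.23724087] [ 0.48615375 -0.17377988  0.34260364]
```

The shutter is in the right stop. Next is good block 1.

servo_tool(motion=[[[0, 0.004, -0.045, -0.1, 55], [0, 0, -0.045, 0, 55], [0, 0, -0.045, 0, 55], [0, 0, -0.045, 0, 55], [0, 0, -0.03, 0, 55], [0, 0, -0.014, 0, 55], [0, 0, -0.009, 0, 55], [0, 0, 0, 0, 55], [0, 0, 0, 0, 5], [0, 0, 0, 0, 5], [0, 0, 0, 0, 5], [0, 0, 0, 0, 5], [0, 0, 0, 0, 5], [0, 0, 0.04, 0, 5], [0, 0, 0.045, 0, 5], [0, 0, 0.045, 0, 5], [0, 0, 0.045, 0, 5], [0, 0, 0.045, 0, 5], [0, 0, 0.02, 0, 5], [0, 0, 0, 0, 5]]])

```text
time: 34.55
tcp_pos: [0.5295, 0.1861, 0.2481]
tool_rot: [2.012, 2.409, 0.01]
ft_force: [-0.2, -0.3, -0.9]
opening: 0.0241
grasp_force: 19.8
```

servo_tool(motion=[[[0.0104, -0.0349, 0, 0.58, 5], [0.0104, -0.0349, 0, 0.58, 5], [0.0104, -0.0349, 0, 0.58, 5], [0.0104, -0.0349, 0, 0.58, 5], [0.0104, -0.0349, 0, 0.58, 5], [0.0104, -0.0349, 0, 0.58, 5], [0.0104, -0.0349, 0, 0.58, 5], [0.0104, -0.0349, 0, 0.58, 5], [0.0104, -0.0349, 0, 0.58, 5], [0.0104, -0.0349, 0, 0.58, 5], [0.0104, -0.0349, 0, 0.58, 5], [0, 0, -0.03, 0, 5], [0, 0, -0.03, 0, 5], [0, 0, -0.02, 0, 5], [0, 0, 0, 0, 5], [0, 0, 0, 0, 5]]])

```text
time: 36.15
tcp_pos: [0.6419, -0.1985, 0.1639]
tool_rot: [-0.777, -3.042, -0.0]
ft_force: [0.3, 0.6, -0.2]
opening: 0.0237
grasp_force: 19.8
```

servo_tool(motion=[[[0, 0, 0, 0, 55], [0, 0, 0, 0, 55], [0, 0, 0, 0, 55], [0, 0, 0.035, 0, 55], [0, 0, 0.04, 0, 55], [-0.0154, 0.0343, 0, -0.44, 55], [-0.0154, 0.0343, 0, -0.44, 55], [-0.0154, 0.0343, 0, -0.44, 55], [-0.0154, 0.0343, 0, -0.44, 55], [-0.0154, 0.0343, 0, -0.44, 55], [-0.0154, 0.0343, 0, -0.44, 55], [-0.0154, 0.0343, 0, -0.44, 55], [-0.0154, 0.0343, 0, -0.44, 55], [-0.0154, 0.0343, 0, -0.44, 55], [-0.0154, 0.0343, 0, -0.44, 55], [-0.0154, 0.0343, 0, -0.44, 55], [-0.0154, 0.0343, 0, -0.44, 55], [-0.0154, 0.0343, 0, -0.44, 55], [-0.0154, 0.0343, 0, -0.44, 55], [0, 0, 0, 0, 55]]])

```text
time: 38.15
tcp_pos: [0.4237, 0.2883, 0.2413]
tool_rot: [-1.963, -2.449, -0.009]
ft_force: [-0.4, -0.7, -0.2]
opening: 0.0484
grasp_force: 0.0
```

```bash
python3 st.py
```

```text
38.15 [0.4237 0.2883 0.2413] toolY 12.6 q [-0.3   0.59 -0.62  1.89  0.46  0.8  -0.94]
[425. 283.] [28. 40.] long 107 zmax 0.034 114
[443. 391.] [25. 39.] long 131 zmax 0.034 126
[526. 388.] [28. 40.] long 124 zmax 0.036 136
[587. 413.] [ 6. 52.] long 91 zmax 0.032 98
```

servo_tool(motion=[[[0, 0, -0.045, 0, 55], [0, 0, -0.045, 0, 55], [0, 0, -0.045, 0, 55], [0, 0, -0.045, 0, 55], [0, 0, -0.03, 0, 55], [0, 0, -0.016, 0, 55], [0, 0, -0.011, 0, 55], [0, 0, 0, 0, 55], [0, 0, 0, 0, 5], [0, 0, 0, 0, 5], [0, 0, 0, 0, 5], [0, 0, 0, 0, 5], [0, 0, 0, 0, 5], [0, 0, 0.04, 0, 5], [0, 0, 0.045, 0, 5], [0, 0, 0.045, 0, 5], [0, 0, 0.045, 0, 5], [0, 0, 0.045, 0, 5], [0, 0, 0.02, 0, 5], [0, 0, 0, 0, 5]]])

```text
time: 40.2
tcp_pos: [0.428, 0.2825, 0.2458]
tool_rot: [1.976, 2.44, 0.01]
ft_force: [-0.3, 0.9, -0.3]
opening: 0.0239
grasp_force: 20.0
```

servo_tool(motion=[[[0.0154, -0.0343, 0, 0.44, 5], [0.0154, -0.0343, 0, 0.44, 5], [0.0154, -0.0343, 0, 0.44, 5], [0.0154, -0.0343, 0, 0.44, 5], [0.0154, -0.0343, 0, 0.44, 5], [0.0154, -0.0343, 0, 0.44, 5], [0.0154, -0.0343, 0, 0.44, 5], [0.0154, -0.0343, 0, 0.44, 5], [0.0154, -0.0343, 0, 0.44, 5], [0.0154, -0.0343, 0, 0.44, 5], [0.0154, -0.0343, 0, 0.44, 5], [0.0154, -0.0343, 0, 0.44, 5], [0.0154, -0.0343, 0, 0.44, 5], [0.0154, -0.0343, 0, 0.44, 5], [0, 0, -0.03, 0, 5], [0, 0, -0.03, 0, 5], [0, 0, -0.02, 0, 5], [0, 0, 0, 0, 5], [0, 0, 0, 0, 5]]])

```text
time: 42.1
tcp_pos: [0.6419, -0.1985, 0.1618]
tool_rot: [-0.777, -3.042, -0.0]
ft_force: [-0.2, -0.6, 0.4]
opening: 0.0241
grasp_force: 20.0
```

servo_tool(motion=[[[0, 0, 0.002, 0, 55], [0, 0, 0, 0, 55], [0, 0, 0, 0, 55], [0, 0, 0.035, 0, 55], [0, 0, 0.04, 0, 55], [-0.0133, 0.0392, 0, -0.175, 55], [-0.0133, 0.0392, 0, -0.175, 55], [-0.0133, 0.0392, 0, -0.175, 55], [-0.0133, 0.0392, 0, -0.175, 55], [-0.0133, 0.0392, 0, -0.175, 55], [-0.0133, 0.0392, 0, -0.175, 55], [-0.0133, 0.0392, 0, -0.175, 55], [-0.0133, 0.0392, 0, -0.175, 55], [-0.0133, 0.0392, 0, -0.175, 55], [-0.0133, 0.0392, 0, -0.175, 55], [-0.0133, 0.0392, 0, -0.175, 55], [-0.0133, 0.0392, 0, -0.175, 55], [-0.0133, 0.0392, 0, -0.175, 55], [-0.0133, 0.0392, 0, -0.175, 55], [-0.0133, 0.0392, 0, -0.175, 55]]])

```text
time: 44.1
tcp_pos: [0.4423, 0.3909, 0.2405]
tool_rot: [1.321, 2.85, 0.002]
ft_force: [0.6, 0.1, 0.8]
opening: 0.0485
grasp_force: 0.0
```

```bash
python3 st.py
```

```text
44.1 [0.4423 0.3909 0.2405] toolY 40.3 q [-0.39  0.73 -0.75  1.66  0.57  0.99 -0.63]
[442. 389.] [26. 39.] long 129 zmax 0.035 128
[525. 386.] [27. 39.] long 122 zmax 0.036 130
[586. 414.] [52.  8.] long 89 zmax 0.035 104
```

servo_tool(motion=[[[0, 0, -0.045, 0, 55], [0, 0, -0.045, 0, 55], [0, 0, -0.045, 0, 55], [0, 0, -0.045, 0, 55], [0, 0, -0.03, 0, 55], [0, 0, -0.016, 0, 55], [0, 0, -0.01, 0, 55], [0, 0, 0, 0, 55], [0, 0, 0, 0, 5], [0, 0, 0, 0, 5], [0, 0, 0, 0, 5], [0, 0, 0, 0, 5], [0, 0, 0, 0, 5], [0, 0, 0.04, 0, 5], [0, 0, 0.045, 0, 5], [0, 0, 0.045, 0, 5], [0, 0, 0.045, 0, 5], [0, 0, 0.045, 0, 5], [0, 0, 0.02, 0, 5], [0, 0, 0, 0, 5]]])

```text
time: 46.15
tcp_pos: [0.4437, 0.3908, 0.2472]
tool_rot: [1.319, 2.849, 0.01]
ft_force: [-0.4, 0.5, -0.3]
opening: 0.0237
grasp_force: 19.9
```

servo_tool(motion=[[[0.0133, -0.0392, 0, 0.175, 5], [0.0133, -0.0392, 0, 0.175, 5], [0.0133, -0.0392, 0, 0.175, 5], [0.0133, -0.0392, 0, 0.175, 5], [0.0133, -0.0392, 0, 0.175, 5], [0.0133, -0.0392, 0, 0.175, 5], [0.0133, -0.0392, 0, 0.175, 5], [0.0133, -0.0392, 0, 0.175, 5], [0.0133, -0.0392, 0, 0.175, 5], [0.0133, -0.0392, 0, 0.175, 5], [0.0133, -0.0392, 0, 0.175, 5], [0.0133, -0.0392, 0, 0.175, 5], [0.0133, -0.0392, 0, 0.175, 5], [0.0133, -0.0392, 0, 0.175, 5], [0.0133, -0.0392, 0, 0.175, 5], [0, 0, -0.03, 0, 5], [0, 0, -0.03, 0, 5], [0, 0, -0.02, 0, 5], [0, 0, 0, 0, 5], [0, 0, 0, 0, 5]]])

```text
time: 48.15
tcp_pos: [0.6419, -0.1986, 0.1629]
tool_rot: [-0.777, -3.042, -0.0]
ft_force: [1.1, -0.6, 0.3]
opening: 0.0237
grasp_force: 19.9
```

servo_tool(motion=[[[0, 0, 0.001, 0, 55], [0, 0, 0, 0, 55], [0, 0, 0, 0, 55], [0, 0, 0.035, 0, 55], [0, 0, 0.04, 0, 55], [-0.0077, 0.039, 0, -0.237, 55], [-0.0077, 0.039, 0, -0.237, 55], [-0.0077, 0.039, 0, -0.237, 55], [-0.0077, 0.039, 0, -0.237, 55], [-0.0077, 0.039, 0, -0.237, 55], [-0.0077, 0.039, 0, -0.237, 55], [-0.0077, 0.039, 0, -0.237, 55], [-0.0077, 0.039, 0, -0.237, 55], [-0.0077, 0.039, 0, -0.237, 55], [-0.0077, 0.039, 0, -0.237, 55], [-0.0077, 0.039, 0, -0.237, 55], [-0.0077, 0.039, 0, -0.237, 55], [-0.0077, 0.039, 0, -0.237, 55], [-0.0077, 0.039, 0, -0.237, 55], [-0.0077, 0.039, 0, -0.237, 55]]])

```text
time: 50.15
tcp_pos: [0.5265, 0.3879, 0.2405]
tool_rot: [1.503, 2.758, 0.002]
ft_force: [1.1, 0.8, -0.2]
opening: 0.0487
grasp_force: 0.0
```

```bash
python3 st.py
```

```text
50.15 [0.5265 0.3879 0.2405] toolY 32.8 q [-0.35  0.8  -0.71  1.45  0.56  1.09 -0.6 ]
[525. 387.] [29. 40.] long 127 zmax 0.034 136
[587. 413.] [ 8. 52.] long 93 zmax 0.033 102
```

servo_tool(motion=[[[0, 0, -0.045, 0, 55], [0, 0, -0.045, 0, 55], [0, 0, -0.045, 0, 55], [0, 0, -0.045, 0, 55], [0, 0, -0.03, 0, 55], [0, 0, -0.016, 0, 55], [0, 0, -0.01, 0, 55], [0, 0, 0, 0, 55], [0, 0, 0, 0, 5], [0, 0, 0, 0, 5], [0, 0, 0, 0, 5], [0, 0, 0, 0, 5], [0, 0, 0, 0, 5], [0, 0, 0.04, 0, 5], [0, 0, 0.045, 0, 5], [0, 0, 0.045, 0, 5], [0, 0, 0.045, 0, 5], [0, 0, 0.045, 0, 5], [0, 0, 0.02, 0, 5], [0, 0, 0, 0, 5]]])

```text
time: 52.2
tcp_pos: [0.5279, 0.3879, 0.2476]
tool_rot: [1.501, 2.757, 0.011]
ft_force: [-0.7, -0.3, -0.8]
opening: 0.0238
grasp_force: 20.0
```

servo_tool(motion=[[[0.0077, -0.039, 0, 0.237, 5], [0.0077, -0.039, 0, 0.237, 5], [0.0077, -0.039, 0, 0.237, 5], [0.0077, -0.039, 0, 0.237, 5], [0.0077, -0.039, 0, 0.237, 5], [0.0077, -0.039, 0, 0.237, 5], [0.0077, -0.039, 0, 0.237, 5], [0.0077, -0.039, 0, 0.237, 5], [0.0077, -0.039, 0, 0.237, 5], [0.0077, -0.039, 0, 0.237, 5], [0.0077, -0.039, 0, 0.237, 5], [0.0077, -0.039, 0, 0.237, 5], [0.0077, -0.039, 0, 0.237, 5], [0.0077, -0.039, 0, 0.237, 5], [0.0077, -0.039, 0, 0.237, 5], [0, 0, -0.03, 0, 5], [0, 0, -0.03, 0, 5], [0, 0, -0.02, 0, 5], [0, 0, 0, 0, 5], [0, 0, 0, 0, 5]]])

```text
time: 54.2
tcp_pos: [0.6419, -0.1985, 0.1629]
tool_rot: [-0.777, -3.042, -0.001]
ft_force: [-0.6, 0.3, 0.2]
opening: 0.0236
grasp_force: 20.0
```

servo_tool(motion=[[[0, 0, 0.001, 0, 55], [0, 0, 0, 0, 55], [0, 0, 0, 0, 60], [0, 0, 0.035, 0, 60], [0, 0, 0.045, 0, 60], [-0.035, 0.025, 0, 0, 60], [-0.035, 0.025, 0, 0, 60], [-0.035, 0.025, 0, 0, 60], [-0.035, 0.025, 0, 0, 60], [0, 0, 0, 0, 60]]], newtons=40)

```text
time: 55.2
tcp_pos: [0.4968, -0.0956, 0.2453]
tool_rot: [-0.764, -3.043, 0.004]
ft_force: [-0.5, 0.7, 0.1]
opening: 0.053
grasp_force: 0.0
```

```bash
python3 st.py; python3 sh.py
python3 - <<'E'
from h import *
im2,_=load('scene')
cv2.imwrite('pics/chk2.png',np.clip(cv2.resize(im2[100:360,80:430,::-1],(800,594),interpolation=cv2.INTER_CUBIC)*1.3,0,255).astype(np.uint8))
E
```

```text
55.2 [ 0.4968 -0.0956  0.2453] toolY 61.8 q [ 0.66  0.67 -0.95  1.89  0.67  0.95  0.48]
[587. 413.] [ 7. 53.] long 93 zmax 0.033 100
scene 43 knob v-range 0.0082 0.0313 value -0.0702 u 0.599
[ 0.50338964 -0.09934898  0.24543534] [-0.12001769 -0.68912361  0.16952918]
```

View pics/chk2.png

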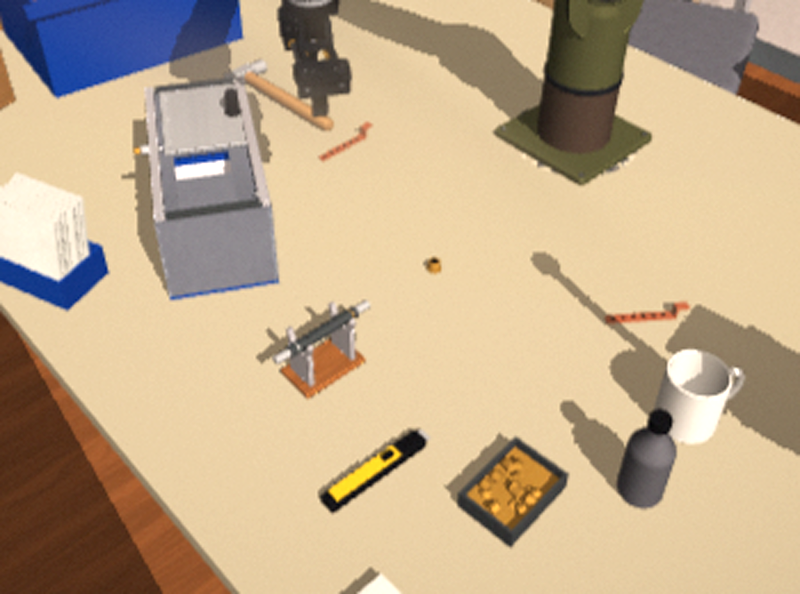

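The bench is clear of blocks, the port is empty and the gauge is in its rest. Now I'll slide the shutter to the middle stop.

servo_tool(motion=[[[0.008, -0.035, 0, -0.05, 60], [0.008, -0.035, 0, 0, 60], [0.008, -0.035, 0, 0, 60], [0.007, -0.035, 0, 0, 60], [0.005, -0.033, 0, 0, 60], [0, 0, 0, 0, 60], [0, 0, -0.03, 0, 60], [0, 0, -0.03, 0, 60], [0, 0, -0.02, 0, 60], [0, 0, 0, 0, 60], [0, 0, 0, 0, 10], [0, 0, 0, 0, 10], [0, 0, 0, 0, 10], [0, 0, 0, 0, 10], [0, 0, 0, 0, 10]]])

```text
time: 56.85
tcp_pos: [0.538, -0.2737, 0.1656]
tool_rot: [0.791, 3.04, -0.005]
ft_force: [-3.0, -4.5, 5.1]
opening: 0.0188
grasp_force: 40.0
```

servo_tool(motion=[[[0.0047, 0.0085, 0, 0, 10], [0.0047, 0.0085, 0, 0, 10], [0.0047, 0.0085, 0, 0, 10], [0.0047, 0.0085, 0, 0, 10], [0.0047, 0.0085, 0, 0, 10], [0.0047, 0.0085, 0, 0, 10], [0.0047, 0.0085, 0, 0, 10], [0, 0, 0, 0, 10], [0, 0, 0, 0, 10]]])

```text
time: 57.75
tcp_pos: [0.5718, -0.2123, 0.1654]
tool_rot: [0.787, 3.041, -0.002]
ft_force: [-2.2, -4.0, 7.6]
opening: 0.0189
grasp_force: 40.2
```

servo_tool(motion=[[[0, 0, 0, 0, 50], [0, 0, 0, 0, 50], [0, 0, 0, 0, 50], [0, 0, 0.03, 0, 50], [0, 0, 0.045, 0, 50], [-0.02, 0.04, 0, 0, 50], [-0.02, 0.045, 0, 0, 50], [-0.02, 0.045, 0, 0, 50], [-0.02, 0.045, 0, 0, 50], [0, 0.045, 0, 0, 50], [0, 0.045, 0, 0, 50], [0, 0, 0, 0, 50]]])

```text
time: 58.95
tcp_pos: [0.4909, 0.0616, 0.2411]
tool_rot: [0.77, 3.045, 0.012]
ft_force: [1.0, 0.1, 0.1]
opening: 0.0442
grasp_force: 0.0
```

```bash
python3 sh.py
python3 - <<'E'
from h import *
im,d=load('scene');P=cloud('scene',d);z=P[:,:,2]
m=(P[:,:,0]>.57)&(P[:,:,0]<.79)&(P[:,:,1]>.105)&(P[:,:,1]<.14)&(z>.07)&(z<.086)
q=P[m];print(len(q),q[:,0].min(),q[:,0].max(),cv2.fitLine((q[:,:2]).astype(np.float32),cv2.DIST_HUBER,0,.01,.01).ravel())
cv2.imwrite('pics/chk3.png',np.clip(cv2.resize(im[100:300,80:280,::-1],(600,600),interpolation=cv2.INTER_CUBIC)*1.3,0,255).astype(np.uint8))
E
```

```text
top 35 knob v-range 0.0812 0.0992 value 0.0002 u 0.598
scene 47 knob v-range 0.0792 0.0998 value -0.0005 u 0.599
[0.49097331 0.05430603 0.23973721] [-0.59868316 -0.44437236 -0.40357275]
250 0.600338799416591 0.7523857313572141 [ 0.9999738  -0.0072383   0.67121726  0.12479748]
```

View pics/chk3.png

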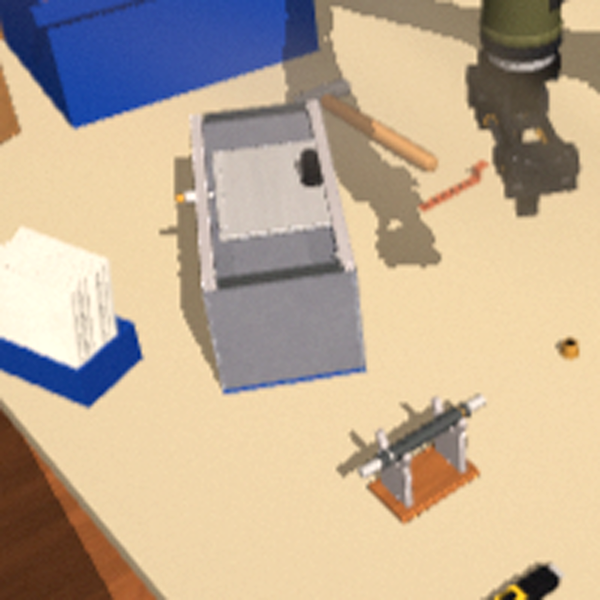

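The shutter is in the middle with both ports shut (knob value about 0), the gauge rests in both forks, and the arm touches nothing.

```bash
python3 -c "from station import r; print(r.sign_off())"
```

```text
the job is handed in; nothing more can be done
None
```

I handed the job in at about 59 s: the three bare blocks went into the scrap port, the four good blocks into the good port, the shutter is back at its middle stop (measured within about 0.5 mm), and the gauge lies in both forks; the hand-in gave no verdict.

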